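# Swap two pipettes between their colour-marked spring-clip holders

## Task

The two pipettes were put back in each other's holders: swap them, so that the one with the yellow plunger end lies in the yellow clips and the one with the blue plunger end in the blue clips, using the empty grey holder to park one if you like. The sprung heads of the holders give way until the clips snap; each pipette must be clicked fully home in both of its clips, with its tip pointing the same way as it did at the start; they are delicate, so press no harder than the clips need, and do not disturb the box, label roll and timer nearby.

Things in the scene. Friction and masses are not known exactly. Their poses are not given: they have to be found in the camera images.
- pipette_yellow_mid (a point): Micropipette with yellow plunger end, 242 mm long, about 82 g; handle barrel 113 mm long, 27 mm across; stem 15 mm across runs on to the tip. Point: middle of the barrel, on its axis, the place to grasp. Its y axis runs along the pipette to the plunger, z to its upper side. Starts clicked into the other colour's holder
- pipette_yellow_end (a point): The top of the yellow pipette's plunger button, on the axis, 85.5 mm from pipette_yellow_mid
- pipette_yellow: The yellow pipette (origin 13 mm under the axis, 35.5 mm from the barrel's middle toward the tip)
- pipette_blue_mid (a point): Micropipette with blue plunger end, 242 mm long, about 82 g; handle barrel 113 mm long, 27 mm across; stem 15 mm across runs on to the tip. Point: middle of the barrel, on its axis, the place to grasp. Its y axis runs along the pipette to the plunger, z to its upper side. Starts clicked into the other colour's holder
- pipette_blue_end (a point): The top of the blue pipette's plunger button, on the axis, 85.5 mm from pipette_blue_mid
- pipette_blue: The blue pipette (origin 13 mm under the axis, 35.5 mm from the barrel's middle toward the tip)
- holder_yellow: Holder with yellow spring jaws; three stand 95 mm apart, in any order, on an aluminium rail. Its sprung head has a clip 42 mm either side of the seat's middle, jaws 11 mm wide, reaching 19 mm above the pipette's axis and 25 mm to its sides; between the clips it is free to 35 mm below the axis. Pushed, the head sinks up to 18 mm and springs back. Origin: under the base
- holder_yellow_seat (a point): Middle of the yellow seat, on the sprung head (98 mm above the bench when up): pipette_*_mid lies here when home. x: along the seat to the plunger end, sloping up 15 degrees; z: the way the clips open, leaned 15 degrees from vertical; pull and press along z. Pressing sinks the head; at 7 to 12 N the clips snap over the barrel (before that it rides 8 to 16 mm too high). 10 to 20 N frees it
- holder_yellow_end (a point): Where the top of the plunger button of a pipette seated in the yellow holder belongs
- holder_blue: Holder with blue spring jaws; three stand 95 mm apart, in any order, on an aluminium rail. Its sprung head has a clip 42 mm either side of the seat's middle, jaws 11 mm wide, reaching 19 mm above the pipette's axis and 25 mm to its sides; between the clips it is free to 35 mm below the axis. Pushed, the head sinks up to 18 mm and springs back. Origin: under the base
- holder_blue_seat (a point): Middle of the blue seat, on the sprung head (98 mm above the bench when up): pipette_*_mid lies here when home. x: along the seat to the plunger end, sloping up 15 degrees; z: the way the clips open, leaned 15 degrees from vertical; pull and press along z. Pressing sinks the head; at 7 to 12 N the clips snap over the barrel (before that it rides 8 to 16 mm too high). 10 to 20 N frees it
- holder_blue_end (a point): Where the top of the plunger button of a pipette seated in the blue holder belongs
- holder_spare: Holder with grey spring jaws, empty at the start; three stand 95 mm apart, in any order, on an aluminium rail. Its sprung head has a clip 42 mm either side of the seat's middle, jaws 11 mm wide, reaching 19 mm above the pipette's axis and 25 mm to its sides; between the clips it is free to 35 mm below the axis. Pushed, the head sinks up to 18 mm and springs back. Origin: under the base
- holder_spare_seat (a point): Middle of the grey seat, on the sprung head (98 mm above the bench when up): pipette_*_mid lies here when home. x: along the seat to the plunger end, sloping up 15 degrees; z: the way the clips open, leaned 15 degrees from vertical; pull and press along z. Pressing sinks the head; at 7 to 12 N the clips snap over the barrel (before that it rides 8 to 16 mm too high). 10 to 20 N frees it
- holder_spare_end (a point): Where the top of the plunger button of a pipette seated in the grey holder belongs
- cryo_box_mid (a point): Centre of a blue box with white lid, 77 x 77 x 52 mm, a bystander right of the rail
- label_roll_mid (a point): Centre of a white label roll, 62 mm across, 48 mm high, a bystander behind the rail
- timer_mid (a point): Centre of a small white timer, 62 x 62 x 16 mm, a bystander left behind the rail

How it is judged (in metres and radians):
At the end, for the whole second after the job is handed in: Each pipette lies in the holder of its own colour, clicked home in both clips: the middle of its barrel within 7 mm of the middle of the seat, its plunger end within 12 mm of where the plunger end of a seated pipette belongs, and at rest (distance between pipette_yellow_mid and holder_yellow_seat below 0.007 m and distance between pipette_yellow_end and holder_yellow_end below 0.012 m and linear speed of each of pipette_yellow, pipette_blue below 0.02 m/s and distance between pipette_blue_mid and holder_blue_seat below 0.007 m and distance between pipette_blue_end and holder_blue_end below 0.012 m); the robot touches nothing.
It fails at once if the blue box is moved by more than 25 mm (distance of cryo_box_mid from where it was at the start of the episode above 0.025 m).
It fails at once if the label roll is moved by more than 25 mm (distance of label_roll_mid from where it was at the start of the episode above 0.025 m).
It fails at once if the timer is moved by more than 25 mm (distance of timer_mid from where it was at the start of the episode above 0.025 m).
It fails at once if the yellow pipette is pressed against a holder with more than 60 N (contact force between pipette_yellow and holder_yellow above 60 N or contact force between pipette_yellow and holder_blue above 60 N or contact force between pipette_yellow and holder_spare above 60 N).
It fails at once if the blue pipette is pressed against a holder with more than 60 N (contact force between pipette_blue and holder_yellow above 60 N or contact force between pipette_blue and holder_blue above 60 N or contact force between pipette_blue and holder_spare above 60 N).
It also fails if it takes over 67 s, if anything falls off the work surface, if the arm or the gripper's body presses on something with over 40 N, if the wrist force passes 120 N, or if a joint passes its speed limit or range.

## Robot

A 6-joint arm with a two-finger parallel gripper is mounted at the origin on a cart in front of the work surface, level with it; the furniture and walls round the work are solid. World frame = base frame: x ahead of the robot, y to its left, z up, the work surface at z = 0. Lengths are in m, angles in degrees, forces in N, time in s.
With the tool pointing down it reaches from about 0.375 to 0.9 m from the base axis. Payload 3.1 kg.
Tool frame: the origin (TCP) lies at the very end of the fingers, on their centre line; the grasp point (between the pads) lies 19 mm behind it; z points along the fingers, y is the line along which they close (so a half turn about z gives the same grasp; the last joint's range is limited). The gripper opens to 87 mm and grips with 3 to 60 N. Pads are 19 mm wide; open, the fingers measure 117 mm over their backs; the gripper's body (75 mm by 190 mm) begins 51 mm behind the grasp point.
Start: joints at [-82.42, 30.224, 82.088, -0, 67.689, -10.227], TCP at [0.191, -0.595, 0.223] pointing down, gripper open.
Joint ranges: [-176.69, 176.69], [-43.24, 126.21], [12.49, 139.97], [-82, 262], [0, 151.66], [-163.58, 163.58]. Speed limits (degrees/s): [159.86, 159.86, 180, 180, 180, 180].

## Interface

Orientations are given as a 3x3 rotation matrix whose columns are the frame's x, y, z axes.
In Python, from rig import readout, cams, bot gives the robot as it stands.
- The arm moves only by the shell command python3 -m inch 'ROWS'. ROWS is JSON, a list of rows, each a list of 5 numbers: the shift along the world's x, y, z in cm, then the turn about the world's z in degrees, then the finger opening in cm, from 0 to 8.7. In form: [[dx, dy, dz, twist, fingers], ...]. A call has 1 to 10 rows; each row is the pose to reach, as a shift and turn from the pose commanded when the call began; what a row does not reach only later rows make up. A row lasts 1/12 s, in which the tool goes at most 41.7 mm and 7.16 degrees, less where a joint would pass 70% of its speed; a pose out of reach is approached as far as the arm can. A call with a gripper value outside its range is refused whole. The fingers move at their own pace and stop on an object; the grip force is fixed at half the most. Time passes only in rows, so rows that repeat a pose let the fingers close. It gives the time, the measured TCP pose, the force, the opening and the grip force at its end, in the units of the state.
- readout.read_state(): the state, without advancing time (a new reading comes with each control period).
- cams.capture(name): name is "scene" or "top" or "wrist"; returns a dict with "image" (384x512x3 uint8, blue, green, red), "intrinsics" (3x3 intrinsics, pixels), "xyz" and "rotation" of the camera in the world; the wrist camera has in their place "tool_from_camera" (4x4, takes a point from camera to tool coordinates, whose origin is the TCP and whose axes are the flange's). Camera axes: x right, y down, z forward; pixel columns grow to the right and rows downward; lengths in m; the calibration is good to about 2 mm. A picture is of the moment at which its call begins: read the wrist's pose just before it. There is no depth.
- bot.hand_in(): hands the job in; it is judged then, once.
The state is a dict: "time_s": time; "joint_positions": joint angles; "qvel": joint speeds; "tau": joint torques, N m; "position": TCP position; "tcp_rot": TCP orientation; "force": force on the tool from outside, world axes, zero at the start; "moment": the same for the moment, N m; "opening": opening from 0.0 (shut) to 1.0 (fully open); "grasp_force": force on a finger pad.
Only numpy, scipy, OpenCV 4.12 (cv2) and the standard library are available. Lean on these libraries where they do the work, as an engineer would, in place of code of your own. Each camera call takes 0.05 s, during which the arm holds its last target. There are 200 camera calls.

## Working session

There is one attempt and no reset: what is moved stays moved. The work goes in short steps, Python scripts to look and compute and a shell command to move; the robot and the scene stay as the last step left them, time stands still between calls to the robot, and variables do not carry over. Pictures are saved under pics/ and viewed, at most 10 in all, crops included, and the job is handed in when it is done.

```bash
ls; mkdir -p pics; python3 - <<'E'
from rig import readout,cams,bot
import cv2,numpy as np
s=readout.read_state();print(s['time_s'],s['position'],np.round(s['tcp_rot'],3).tolist(),s['opening'],s['force'])
for n in('scene','top'):
    c=cams.capture(n);cv2.imwrite(f'pics/{n}0.png',c['image']);print(n,np.round(c['intrinsics'],1).tolist(),np.round(c['xyz'],3),np.round(c['rotation'],3).tolist())
E
```

```text
pics
0.0 [ 0.19108305 -0.59429464  0.22157685] [[0.952, 0.306, -0.0], [0.306, -0.952, 0.002], [0.0, -0.002, -1.0]] 0.9995671767843991 [0.7433811  0.1485169  0.01324415]
scene [[372.4, 0.0, 255.0], [0.0, 372.4, 187.9], [0.0, 0.0, 1.0]] [0.104 0.592 0.977] [[-0.749, -0.501, 0.433], [-0.662, 0.571, -0.486], [-0.004, -0.65, -0.76]]
top [[432.2, 0.0, 258.5], [0.0, 432.2, 190.2], [0.0, 0.0, 1.0]] [0.358 0.063 1.184] [[0.004, -0.975, 0.224], [-1.0, -0.002, 0.006], [-0.005, -0.224, -0.975]]
```

View pics/top0.png

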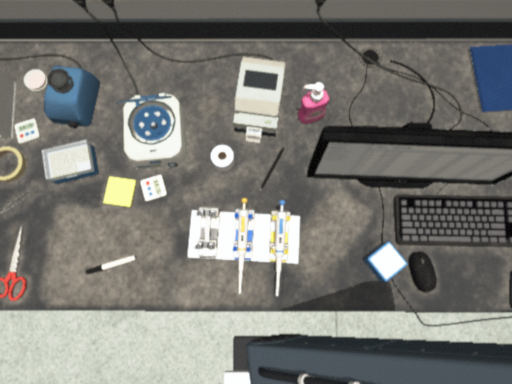

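View pics/scene0.png

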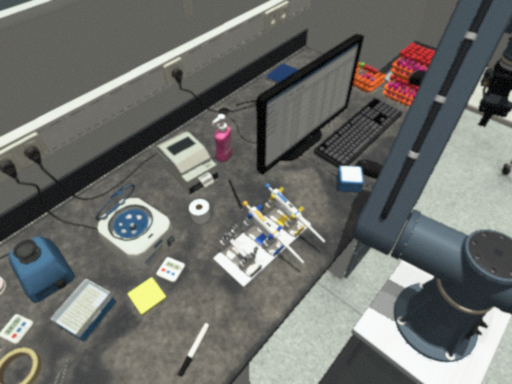

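Top view: robot side is at the bottom. The grey holder (207,232) is on the left. The blue holder with the yellow-end pipette (244,235) is in the middle, and the yellow holder with the blue-end pipette (281,238) is on the right. I'll measure closer next.

```bash
python3 - <<'E'
import cv2
a=cv2.imread('pics/top0.png')[190:300,185:305];b=cv2.imread('pics/scene0.png')[175:285,212:332]
cv2.imwrite('pics/z0.png',cv2.resize(a,None,fx=5,fy=5,interpolation=cv2.INTER_CUBIC))
cv2.imwrite('pics/z1.png',cv2.resize(b,None,fx=5,fy=5,interpolation=cv2.INTER_CUBIC))
E
```

```text
(no output)
```

View pics/z0.png

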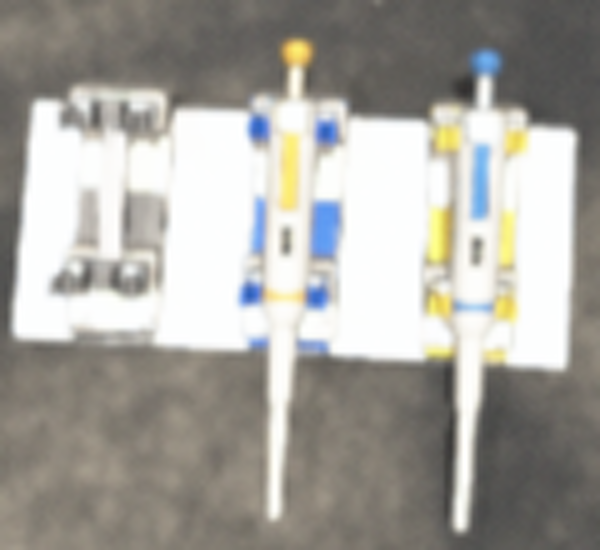

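```bash
cat > h.py <<'E'
from rig import readout,cams,bot
import cv2,numpy as np
def ray(c,px,z,R=None,p=None):
    R=c['rotation'] if R is None else R; p=c['xyz'] if p is None else p
    d=np.array(R)@np.linalg.inv(c['intrinsics'])@np.array([px[0],px[1],1.]); p=np.array(p)
    return p+d*(z-p[2])/d[2]
E
python3 - <<'E'
from h import *
c=cams.capture('top')
f=lambda u,v:((u+.5)/5-.5+185,(v+.5)/5-.5+190)
for n,e,t in(('Y',(297,45),(274,518)),('B',(487,55),(460,529))):
    E=ray(c,f(*e),.122);T=ray(c,f(*t),.0575);d=E-T;L=np.linalg.norm(d)
    print(n,E.round(4),T.round(4),L.round(4),'yaw',np.degrees(np.arctan2(d[1],d[0])).round(1),'mid',(E-d/L*.0855).round(4))
for n,P in(('Yh',[(446,138),(516,138),(437,303),(506,305)]),('Bh',[(258,129),(327,128),(250,294),(317,296)]),('Sh',[(78,115),(146,117),(68,277),(130,277)])):
    Q=np.array([ray(c,f(*p),.105+s) for p,s in zip(P,(.011,.011,-.011,-.011))]);d=Q[0]+Q[1]-Q[2]-Q[3]
    print(n,Q.mean(0).round(4),'yaw',np.degrees(np.arctan2(d[1],d[0])).round(1))
E
```

```text
Y [0.5792 0.1059 0.122 ] [0.3476 0.1174 0.0575] 0.2407 yaw -2.8 mid [0.4969 0.11   0.0991]
B [0.5744 0.0106 0.122 ] [0.3426 0.0231 0.0575] 0.2409 yaw -3.1 mid [0.4921 0.015  0.0991]
Yh [0.493  0.0159 0.105 ] yaw -3.1
Bh [0.4973 0.1102 0.105 ] yaw -3.1
Sh [0.5047 0.2019 0.105 ] yaw -5.0
```

Lengths (0.241 vs 0.242), 95 mm spacing and −3° yaw all agree with the given sizes. Moving over the yellow pipette.

```bash
python3 -m inch '[[1.7,3.9,0,-2,8.7],[3.4,7.8,0,-4,8.7],[5.1,11.7,0,-6,8.7],[6.8,15.6,0,-8,8.7],[8.5,19.5,0,-10,8.7],[10.2,23.4,0,-12,8.7],[11.9,27.3,0,-14,8.7],[13.6,31.2,0,-16,8.7],[15.3,35.1,0,-18,8.7],[17,39,0,-20.8,8.7]]'; python3 -m inch '[[1.5,3.5,0,0,8.7],[3,7,0,0,8.7],[4.5,10.5,0,0,8.7],[6,14,0,0,8.7],[7.5,17.5,0,0,7],[9,21,0,0,7],[10.5,24.5,0,0,7],[12,28,0,0,7],[13.6,31.4,0,0,7],[13.6,31.4,0,0,7]]'
python3 - <<'E'
from h import *
s=readout.read_state();c=cams.capture('wrist');cv2.imwrite('pics/w0.png',c['image'])
T=np.eye(4);T[:3,:3]=s['tcp_rot'];T[:3,3]=s['position'];M=T@c['tool_from_camera']
import pickle;pickle.dump((M,c['intrinsics']),open('w0.pkl','wb'));print(s['time_s'],s['position'],np.round(s['tcp_rot'],3).tolist(),M.round(3).tolist())
E
```

```text
time_s: 0.98
position: [0.3579, -0.2111, 0.2226]
tcp_rot: [[0.998, -0.055, 0.0], [-0.055, -0.998, 0.0], [0.0, -0.0, -1.0]]
force: [0.7, -1.3, 0.3]
opening: 1.0
grasp_force: 0.0
time_s: 1.82
position: [0.4964, 0.1063, 0.2228]
tcp_rot: [[0.999, -0.047, 0.004], [-0.047, -0.999, 0.003], [0.004, -0.003, -1.0]]
force: [0.4, -1.3, -0.2]
opening: 0.811
grasp_force: 0.0
1.8167 [0.4963547  0.10627366 0.22276694] [[0.999, -0.047, 0.004], [-0.047, -0.999, 0.003], [0.004, -0.003, -1.0]] [[-0.047, -0.961, -0.272, 0.57], [-0.999, 0.044, 0.016, 0.102], [-0.003, 0.272, -0.962, 0.385], [0.0, 0.0, 0.0, 1.0]]
```

View pics/w0.png

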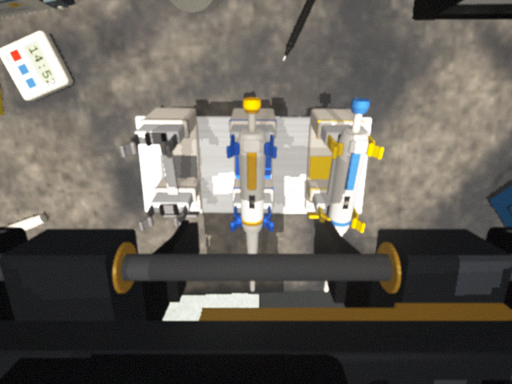

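Wrist view: yellow plunger end at (252,103), blue end at (361,105), grey clips at about (124,150), (196,145), (145,220), (197,212).

```bash
python3 - <<'E'
from h import *
import pickle;M,K=pickle.load(open('w0.pkl','rb'));c=dict(intrinsics=K)
for p,z in(((252,101),.122),((252,222),.088),((361,103),.122),((344,222),.088),((194,145),.118),((196,211),.095)):
    print(p,ray(c,p,z,M[:3,:3],M[:3,3]).round(4))
s=readout.read_state();print(s['position'],s['force'])
E
```

```text
(252, 101) [0.5772 0.1061 0.122 ]
(252, 222) [0.4516 0.113  0.088 ]
(361, 103) [0.5711 0.0119 0.122 ]
(344, 222) [0.4471 0.0125 0.088 ]
(194, 145) [0.5414 0.1611 0.118 ]
(196, 211) [0.4696 0.1713 0.095 ]
[0.49469814 0.10380511 0.22241846] [-0.4683548  -1.01664916 -0.11788116]
```

```bash
python3 -m inch '[[0,0.1,-2.5,0,7],[0,0.1,-5,0,7],[0,0.1,-7,0,7],[0,0.1,-8.5,0,7],[0,0.1,-9,0,7],[0,0.1,-9,0,7],[0,0.1,-9,0,7]]'
```

```text
time_s: 2.45
position: [0.4937, 0.1013, 0.1328]
tcp_rot: [[0.999, -0.053, -0.0], [-0.053, -0.999, -0.0], [-0.0, 0.0, -1.0]]
force: [0.4, 0.7, 0.7]
opening: 0.806
grasp_force: 0.0
```

```bash
python3 -m inch '[[0.2,0.9,0,0,7],[0.2,0.9,-1,0,7],[0.2,0.9,-3,0,7],[0.2,0.9,-4.5,0,7],[0.2,0.9,-5.4,0,7],[0.2,0.9,-5.4,0,7],[0.2,0.9,-5.4,0,7]]'
```

```text
time_s: 3.03
position: [0.4957, 0.1111, 0.0784]
tcp_rot: [[0.999, -0.052, -0.0], [-0.052, -0.999, 0.0], [-0.0, 0.0, -1.0]]
force: [0.3, 0.1, 0.1]
opening: 0.805
grasp_force: 0.0
```

```bash
python3 -m inch '[[0,0,0,0,2],[0,0,0,0,2],[0,0,0,0,2],[0,0,0,0,2],[0,0,0,0,2],[0,0,0,0,2],[0,0,0,0,2],[0,0,0,0,2]]'
```

```text
time_s: 3.7
position: [0.4957, 0.1113, 0.0786]
tcp_rot: [[0.999, -0.053, 0.0], [-0.053, -0.999, 0.001], [0.0, -0.001, -1.0]]
force: [-0.0, 0.9, 1.5]
opening: 0.302
grasp_force: 30.0
```

```bash
python3 -m inch '[[-0.1,0,0.4,0,2],[-0.2,0,0.8,0,2],[-0.3,0,1.2,0,2],[-0.4,0,1.6,0,2],[-0.5,0,2.0,0,2],[-0.6,0,2.4,0,2],[-0.8,0,3,0,2],[-1.1,0,4,0,2],[-1.1,0,4,0,2],[-1.1,0,4,0,2]]'
python3 - <<'E'
from h import *
s=readout.read_state();print(s['position'],s['force'],s['moment'],s['opening'])
a=cams.capture('scene')['image'][150:290,205:345];b=cams.capture('wrist')['image']
cv2.imwrite('pics/a1.png',np.hstack([cv2.resize(a,(384,384)),cv2.resize(b[:300],(410,240)).repeat(1,0) if 0 else cv2.copyMakeBorder(cv2.resize(b,(410,307)),0,77,0,0,cv2.BORDER_CONSTANT)]))
E
```

```text
time_s: 4.53
position: [0.485, 0.1109, 0.1196]
tcp_rot: [[0.999, -0.052, 0.002], [-0.052, -0.999, -0.0], [0.002, -0.0, -1.0]]
force: [-0.5, -0.1, -1.4]
opening: 0.298
grasp_force: 30.0
[0.48498186 0.1108826  0.11961035] [-0.48726945 -0.0508374  -1.35097152] [ 0.05952347  0.01272397 -0.03319595] 0.298073114383149
```

View pics/a1.png

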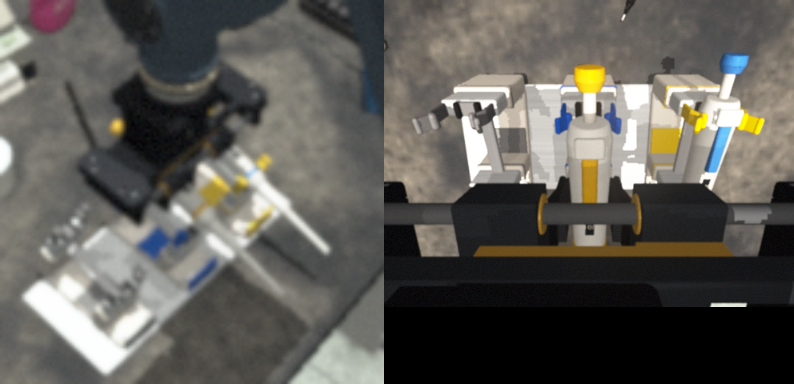

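Yellow pipette is out of its clips and held (its end shows at about wrist pixel (256,88), the blue clips look empty). I'll check for slip.

```bash
cat >> h.py <<'E'
def endcheck(lo,hi,rect=None):
    s=readout.read_state();c=cams.capture('wrist');T=np.eye(4);T[:3,:3]=s['tcp_rot'];T[:3,3]=s['position'];M=T@c['tool_from_camera']
    h=cv2.cvtColor(c['image'],cv2.COLOR_BGR2HSV);m=cv2.inRange(h,lo,hi);m[:, :215]=0;m[:,300:]=0;m[200:]=0
    n,l,st,ce=cv2.connectedComponentsWithStats(m)
    for i in range(1,n):
        if st[i,4]>40:print('blob',st[i],ce[i].round(1))
    t=np.array(s['position']);e=t+[.0825,-.005,.0416]
    p=M[:3,:3].T@(e-M[:3,3]);q=np.array(c['intrinsics'])@p;print('expected end px',(q[:2]/q[2]).round(1),'mm/px',(1e3*p[2]/c['intrinsics'][0][0]).round(2),t,s['time_s'])
YEL=((15,120,90),(33,255,255));BLU=((98,120,70),(118,255,255))
E
python3 -c "
from h import *
endcheck(*YEL)"
```

```text
blob [ 237   80   40   37 1263] [256.4  97.1]
expected end px [256.7  86.8] mm/px 0.39 [0.48469254 0.11087696 0.11877723] 4.6333
```

No slip. Carrying it over to the grey holder.

```bash
python3 -m inch '[[0,0,1.8,0,2],[0,2,1.8,0,2],[0,4,1.8,0,2],[0,6,1.8,0,2],[0,8,1.8,0,2],[0,9.6,1.8,0,2],[0,9.6,1.8,0,2],[0.3,9.6,0.6,0,2],[0.7,9.6,-0.6,0,2],[0.7,9.6,-0.6,0,2]]'
python3 - <<'E'
from h import *
s=readout.read_state();print(s['position'],s['force'])
b=cams.capture('wrist')['image'];cv2.imwrite('pics/w2.png',cv2.resize(b,(768,576)))
E
```

```text
time_s: 5.52
position: [0.4909, 0.2057, 0.1097]
tcp_rot: [[0.999, -0.053, -0.004], [-0.053, -0.999, -0.001], [-0.004, 0.001, -1.0]]
force: [-0.3, -0.3, -0.9]
opening: 0.299
grasp_force: 30.0
[0.49089882 0.2056718  0.10969845] [-0.29006137 -0.25740826 -0.92251969]
```

View pics/w2.png

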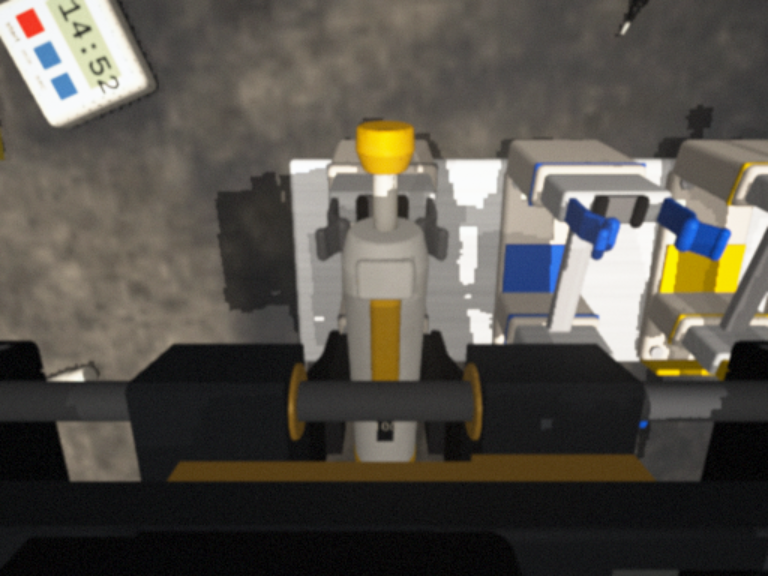

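The pipette is centred between the grey clips (clips at 330/438, barrel 345–423). Pressing along the seat's z axis.

```bash
python3 -m inch '[[0.15,0,-0.5,0,2],[0.3,0,-1,0,2],[0.4,0,-1.5,0,2],[0.5,0,-1.9,0,2],[0.55,0,-2.1,0,2],[0.6,0,-2.3,0,2],[0.6,0,-2.3,0,2]]'; python3 -m inch '[[0.05,0,-0.2,0,2],[0.1,0,-0.4,0,2],[0.15,0,-0.6,0,2],[0.15,0,-0.6,0,2]]'
```

```text
time_s: 6.15
position: [0.4978, 0.2065, 0.0895]
tcp_rot: [[0.999, -0.052, -0.0], [-0.052, -0.999, -0.001], [0.0, 0.001, -1.0]]
force: [0.4, -3.7, 2.8]
opening: 0.301
grasp_force: 30.0
time_s: 6.48
position: [0.4993, 0.2065, 0.0836]
tcp_rot: [[0.999, -0.052, 0.0], [-0.052, -0.999, -0.001], [0.0, 0.001, -1.0]]
force: [0.6, -5.3, 4.5]
opening: 0.298
grasp_force: 30.0
```

```bash
python3 -m inch '[[0,-0.1,0,0,2],[0.05,-0.15,-0.2,0,2],[0.1,-0.15,-0.4,0,2],[0.1,-0.15,-0.4,0,2]]';  python3 -m inch '[[0.05,0,-0.2,0,2],[0.1,0,-0.4,0,2],[0.1,0,-0.4,0,2]]'
```

```text
time_s: 6.82
position: [0.5004, 0.2063, 0.0798]
tcp_rot: [[0.999, -0.053, 0.001], [-0.053, -0.999, 0.002], [0.001, -0.002, -1.0]]
force: [-1.3, -1.3, 5.8]
opening: 0.299
grasp_force: 30.0
time_s: 7.07
position: [0.5012, 0.2064, 0.0763]
tcp_rot: [[0.999, -0.053, 0.001], [-0.053, -0.999, 0.002], [0.001, -0.002, -1.0]]
force: [-2.2, -1.0, 7.3]
opening: 0.301
grasp_force: 30.0
```

```bash
python3 -m inch '[[0.05,0,-0.2,0,2],[0.1,0,-0.4,0,2],[0.1,0,-0.4,0,2]]';  python3 -m inch '[[0.05,0,-0.2,0,2],[0.1,0,-0.3,0,2],[0.1,0,-0.3,0,2]]'
```

```text
time_s: 7.32
position: [0.5019, 0.2063, 0.0727]
tcp_rot: [[0.999, -0.053, 0.001], [-0.053, -0.999, 0.001], [0.0, -0.001, -1.0]]
force: [-2.6, -1.4, 10.1]
opening: 0.3
grasp_force: 30.0
time_s: 7.57
position: [0.5028, 0.2063, 0.0694]
tcp_rot: [[0.999, -0.053, 0.0], [-0.053, -0.999, 0.001], [0.0, -0.001, -1.0]]
force: [-2.5, -0.5, 9.3]
opening: 0.305
grasp_force: 30.0
```

```bash
python3 -m inch '[[0.05,0,-0.2,0,2],[0.05,0,-0.2,0,2]]';  python3 -m inch '[[0.05,0,-0.2,0,2],[0.05,0,-0.2,0,2]]'; python3 -c "
from h import *
endcheck(*YEL)"
```

```text
time_s: 7.73
position: [0.5035, 0.2062, 0.0669]
tcp_rot: [[0.999, -0.053, 0.0], [-0.053, -0.999, 0.001], [0.0, -0.001, -1.0]]
force: [-1.3, -1.3, 5.2]
opening: 0.296
grasp_force: 30.0
time_s: 7.9
position: [0.504, 0.2061, 0.0647]
tcp_rot: [[0.999, -0.053, 0.0], [-0.053, -0.999, 0.001], [0.0, -0.001, -1.0]]
force: [-1.5, -1.0, 5.6]
opening: 0.298
grasp_force: 30.0
blob [ 237   80   40   36 1276] [256.6  97.1]
expected end px [256.5  86.9] mm/px 0.39 [0.50402476 0.20612961 0.0647149 ] 7.9
```

Force dropped from 10 to 5 N, which suggests a snap. I'll ease up to seat height to see if the force vanishes.

```bash
python3 -m inch '[[-0.1,0,0.4,0,2],[-0.2,0,0.8,0,2],[-0.3,0,1.1,0,2],[-0.35,0,1.35,0,2],[-0.35,0,1.35,0,2]]'
```

```text
time_s: 8.37
position: [0.5005, 0.2061, 0.0783]
tcp_rot: [[0.999, -0.052, 0.0], [-0.052, -0.999, 0.001], [0.0, -0.001, -1.0]]
force: [-1.1, 3.0, -0.1]
opening: 0.301
grasp_force: 30.0
```

Clicked home with the force near zero at seat height. Releasing and moving over the blue pipette.

```bash
python3 -m inch '[[0,0,0,0,7],[0,0,0,0,7],[0,0,0,0,7],[0,0,0,0,7],[0,0,0,0,7],[0,0,3,0,7],[0,0,6,0,7],[0,0,9,0,7],[0,0,9,0,7]]'; python3 -m inch '[[0,-2.5,0,0,7],[0,-6,0,0,7],[-0.2,-9,0,0,7],[-0.4,-12,0,0,7],[-0.7,-15,0,0,7],[-1,-17.5,0,0,7],[-1,-19,0,0,7],[-1,-19,0,0,7],[-1,-19,0,0,7]]'
python3 - <<'E'
from h import *
s=readout.read_state();print(s['position'],s['force'])
c=cams.capture('wrist');T=np.eye(4);T[:3,:3]=s['tcp_rot'];T[:3,3]=s['position'];M=T@c['tool_from_camera']
t=cams.capture('top')
m=np.hstack([cv2.resize(c['image'],(400,300)),cv2.resize(t['image'][190:300,170:317],(400,300),interpolation=cv2.INTER_CUBIC)])
cv2.imwrite('pics/w3.png',m)
import pickle;pickle.dump((M,c['intrinsics']),open('w3.pkl','wb'))
endcheck(*BLU)
E
```

```text
time_s: 9.12
position: [0.5046, 0.2061, 0.1733]
tcp_rot: [[0.999, -0.052, 0.011], [-0.052, -0.999, 0.002], [0.011, -0.003, -1.0]]
force: [0.3, 0.3, -0.1]
opening: 0.793
grasp_force: 0.0
time_s: 9.87
position: [0.4905, 0.0148, 0.1677]
tcp_rot: [[0.999, -0.055, -0.001], [-0.055, -0.999, 0.0], [-0.001, -0.0, -1.0]]
force: [0.0, 0.7, -0.1]
opening: 0.807
grasp_force: 0.0
[0.49050822 0.01476119 0.16768036] [ 0.01938333  0.69481211 -0.08563286]
blob [245  92  22  20 392] [255.6 101. ]
blob [251 162  10  38 374] [255.5 180.5]
expected end px [256.7  86.9] mm/px 0.39 [0.4904093  0.01600901 0.16777513] 9.9667
```

View pics/w3.png

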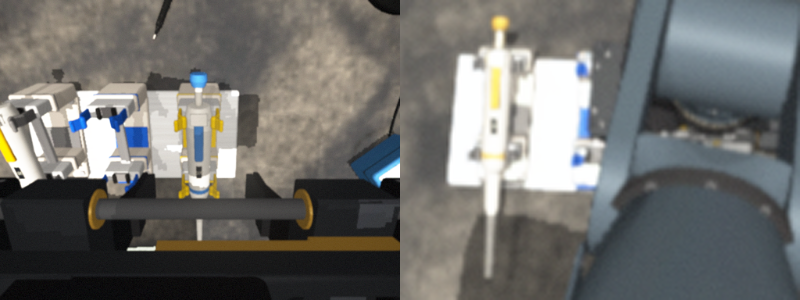

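Yellow rests in the grey holder, and the blue pipette is centred at column ~255. Descending and gripping.

```bash
python3 -m inch '[[0,0,-2,0,7],[0,0,-4,0,7],[0,0,-6,0,7],[0,0,-7.8,0,7],[0,0,-8.9,0,7],[0,0,-8.9,0,7],[0,0,-8.9,0,7]]'; python3 -m inch '[[0,0,0,0,2],[0,0,0,0,2],[0,0,0,0,2],[0,0,0,0,2],[0,0,0,0,2],[0,0,0,0,2],[0,0,0,0,2],[0,0,0,0,2]]'
```

```text
time_s: 10.6
position: [0.4903, 0.0164, 0.0786]
tcp_rot: [[0.999, -0.051, -0.001], [-0.051, -0.999, 0.0], [-0.001, -0.0, -1.0]]
force: [-0.3, -0.3, -0.3]
opening: 0.804
grasp_force: 0.0
time_s: 11.27
position: [0.4907, 0.0162, 0.0791]
tcp_rot: [[0.999, -0.054, 0.0], [-0.054, -0.999, 0.002], [0.0, -0.002, -1.0]]
force: [1.2, 4.3, 0.8]
opening: 0.302
grasp_force: 30.0
```

```bash
python3 -m inch '[[-0.1,0,0.4,0,2],[-0.2,0,0.8,0,2],[-0.3,0,1.2,0,2],[-0.4,0,1.6,0,2],[-0.5,0,2.0,0,2],[-0.65,0,2.5,0,2],[-0.9,0,3.5,0,2],[-1.3,0,5,0,2],[-1.5,0,5.8,0,2],[-1.5,0,5.8,0,2]]'; python3 -c "
from h import *
endcheck(*BLU)"; python3 -m inch '[[0.1,2,0,0,2],[0.2,4,0,0,2],[0.3,6,0,0,2],[0.4,8,0,0,2],[0.5,9.5,0,0,2],[0.5,9.5,0,0,2],[0.8,9.5,-1.3,0,2],[1.2,9.5,-2.6,0,2],[1.2,9.5,-2.6,0,2]]'
```

```text
time_s: 12.1
position: [0.4763, 0.015, 0.1393]
tcp_rot: [[0.999, -0.052, 0.004], [-0.052, -0.999, -0.001], [0.004, 0.001, -1.0]]
force: [0.8, 0.3, -0.4]
opening: 0.297
grasp_force: 30.0
blob [ 237   81   39   35 1155] [256.   97.1]
expected end px [256.8  86.5] mm/px 0.39 [0.4763312  0.01502023 0.13932556] 12.1
time_s: 12.9
position: [0.487, 0.1098, 0.1091]
tcp_rot: [[0.999, -0.052, -0.003], [-0.052, -0.999, -0.0], [-0.003, 0.001, -1.0]]
force: [0.6, 0.3, -0.1]
opening: 0.299
grasp_force: 30.0
```

No slip. Pressing into the blue holder with +1.5 mm in y.

```bash
python3 -m inch '[[0.1,0.15,-0.5,0,2],[0.25,0.15,-1,0,2],[0.4,0.15,-1.5,0,2],[0.5,0.15,-1.9,0,2],[0.55,0.15,-2.1,0,2],[0.6,0.15,-2.3,0,2],[0.6,0.15,-2.3,0,2]]'; python3 -m inch '[[0.05,0,-0.2,0,2],[0.1,0,-0.4,0,2],[0.15,0,-0.6,0,2],[0.15,0,-0.6,0,2]]'
```

```text
time_s: 13.48
position: [0.494, 0.1116, 0.0882]
tcp_rot: [[0.999, -0.052, 0.001], [-0.052, -0.999, -0.001], [0.001, 0.0, -1.0]]
force: [1.0, -3.4, 3.8]
opening: 0.302
grasp_force: 30.0
time_s: 13.82
position: [0.4955, 0.1115, 0.0822]
tcp_rot: [[0.999, -0.052, 0.001], [-0.052, -0.999, -0.001], [0.001, 0.001, -1.0]]
force: [0.2, -4.4, 4.9]
opening: 0.3
grasp_force: 30.0
```

```bash
python3 -m inch '[[0,-0.1,0,0,2],[0.05,-0.1,-0.2,0,2],[0.1,-0.1,-0.4,0,2],[0.15,-0.1,-0.6,0,2],[0.15,-0.1,-0.6,0,2]]';  python3 -m inch '[[0.05,0,-0.2,0,2],[0.1,0,-0.4,0,2],[0.1,0,-0.4,0,2]]'; python3 -m inch '[[0.05,0,-0.2,0,2],[0.05,0,-0.2,0,2]]'
```

```text
time_s: 14.23
position: [0.4967, 0.1114, 0.0768]
tcp_rot: [[0.999, -0.053, 0.001], [-0.053, -0.999, 0.001], [0.001, -0.001, -1.0]]
force: [-1.6, -0.1, 8.1]
opening: 0.299
grasp_force: 30.0
time_s: 14.48
position: [0.4973, 0.1114, 0.073]
tcp_rot: [[0.999, -0.052, 0.0], [-0.052, -0.999, 0.001], [0.0, -0.001, -1.0]]
force: [-2.4, -1.0, 9.6]
opening: 0.299
grasp_force: 30.0
time_s: 14.65
position: [0.4979, 0.1114, 0.0708]
tcp_rot: [[0.999, -0.052, 0.0], [-0.052, -0.999, 0.001], [0.0, -0.001, -1.0]]
force: [-1.2, -0.7, 8.0]
opening: 0.301
grasp_force: 30.0
```

```bash
python3 -m inch '[[0.05,0,-0.2,0,2],[0.05,0,-0.2,0,2]]';  python3 -m inch '[[0.05,0,-0.2,0,2],[0.05,0,-0.2,0,2]]'; python3 -m inch '[[0.05,0,-0.2,0,2],[0.05,0,-0.2,0,2]]'
```

```text
time_s: 14.82
position: [0.4984, 0.1114, 0.0685]
tcp_rot: [[0.999, -0.052, 0.0], [-0.052, -0.999, 0.001], [-0.0, -0.001, -1.0]]
force: [-1.5, -0.0, 7.0]
opening: 0.301
grasp_force: 30.0
time_s: 14.98
position: [0.499, 0.1113, 0.0662]
tcp_rot: [[0.999, -0.052, 0.0], [-0.052, -0.999, 0.0], [0.0, -0.0, -1.0]]
force: [-1.1, -1.2, 5.1]
opening: 0.3
grasp_force: 30.0
time_s: 15.15
position: [0.4995, 0.1112, 0.0642]
tcp_rot: [[0.999, -0.052, -0.0], [-0.052, -0.999, 0.0], [-0.0, -0.0, -1.0]]
force: [-1.2, -1.4, 6.5]
opening: 0.298
grasp_force: 30.0
```

```bash
python3 -m inch '[[-0.1,0,0.4,0,2],[-0.2,0,0.8,0,2],[-0.3,0,1.1,0,2],[-0.38,0,1.43,0,2],[-0.38,0,1.43,0,2]]'; python3 -c "
from h import *
endcheck(*BLU)"
```

```text
time_s: 15.57
position: [0.4957, 0.1113, 0.0787]
tcp_rot: [[0.999, -0.052, 0.0], [-0.052, -0.999, 0.0], [0.0, -0.0, -1.0]]
force: [0.3, 2.0, -1.0]
opening: 0.299
grasp_force: 30.0
blob [ 238   81   38   35 1178] [256.5  97.2]
blob [215 157  16  43 491] [221.2 182.6]
blob [283 157  17  43 523] [292.1 182.8]
expected end px [256.7  86.8] mm/px 0.39 [0.49573839 0.11128448 0.07871461] 15.5667
```

Home, with force ≈ 0 at seat height. Releasing and returning to the yellow pipette in the grey holder.

```bash
python3 -m inch '[[0,0,0,0,7],[0,0,0,0,7],[0,0,0,0,7],[0,0,0,0,7],[0,0,0,0,7],[0,0,3,0,7],[0,0,6,0,7],[0,0,9,0,7],[0,0,9,0,7]]'; python3 -m inch '[[0.1,2,0,0,7],[0.2,4,0,0,7],[0.3,6.5,0,0,7],[0.4,8.5,0,0,7],[0.5,9.5,0,0,7],[0.5,9.5,0,0,7],[0.5,9.5,0,0,7],[0.5,9.5,0,0,7]]'; python3 -c "
from h import *
endcheck(*YEL)"
```

```text
time_s: 16.37
position: [0.4997, 0.111, 0.1732]
tcp_rot: [[0.999, -0.052, 0.011], [-0.052, -0.999, -0.0], [0.011, -0.001, -1.0]]
force: [0.4, -0.0, 0.7]
opening: 0.79
grasp_force: 0.0
time_s: 17.03
position: [0.5006, 0.205, 0.168]
tcp_rot: [[0.999, -0.053, -0.001], [-0.053, -0.999, -0.001], [-0.001, 0.001, -1.0]]
force: [0.5, 0.1, 0.7]
opening: 0.804
grasp_force: 0.0
blob [243  92  24  21 431] [254.6 101.7]
blob [249 162  12  38 418] [255.  180.5]
expected end px [256.7  87. ] mm/px 0.39 [0.50055251 0.20503335 0.16800062] 17.0333
```

```bash
python3 -m inch '[[0,0.15,-2,0,7],[0,0.15,-4,0,7],[0,0.15,-6,0,7],[0,0.15,-7.8,0,7],[0,0.15,-8.95,0,7],[0,0.15,-8.95,0,7],[0,0.15,-8.95,0,7]]'; python3 -m inch '[[0,0,0,0,2],[0,0,0,0,2],[0,0,0,0,2],[0,0,0,0,2],[0,0,0,0,2],[0,0,0,0,2],[0,0,0,0,2],[0,0,0,0,2]]'; python3 -m inch '[[-0.1,0,0.4,0,2],[-0.2,0,0.8,0,2],[-0.3,0,1.2,0,2],[-0.4,0,1.6,0,2],[-0.5,0,2.0,0,2],[-0.65,0,2.5,0,2],[-0.9,0,3.5,0,2],[-1.3,0,5,0,2],[-1.7,0,6.5,0,2],[-1.7,0,6.5,0,2]]'; python3 -c "
from h import *
endcheck(*YEL)"
```

```text
time_s: 17.67
position: [0.5006, 0.2065, 0.0784]
tcp_rot: [[0.999, -0.054, -0.002], [-0.054, -0.999, -0.0], [-0.002, 0.001, -1.0]]
force: [0.1, 0.4, -0.1]
opening: 0.804
grasp_force: 0.0
time_s: 18.33
position: [0.5008, 0.2065, 0.0789]
tcp_rot: [[0.999, -0.05, -0.0], [-0.05, -0.999, -0.002], [-0.0, 0.002, -1.0]]
force: [0.2, -3.5, 0.3]
opening: 0.3
grasp_force: 30.0
time_s: 19.17
position: [0.4847, 0.2084, 0.1473]
tcp_rot: [[0.999, -0.052, 0.005], [-0.052, -0.999, 0.002], [0.005, -0.002, -1.0]]
force: [-0.1, -0.2, -1.0]
opening: 0.297
grasp_force: 30.0
blob [ 238   81   39   36 1237] [257.   97.9]
expected end px [256.6  86.4] mm/px 0.39 [0.48472654 0.20835221 0.14732053] 19.1667
```

```bash
python3 -m inch '[[-0.1,-1.5,0,0,2],[-0.2,-4,0,0,2],[-0.3,-7,0,0,2],[-0.5,-10,0,0,2],[-0.6,-13,0,0,2],[-0.8,-16,0,0,2],[-1,-18.9,0,0,2],[-1,-18.9,0,0,2],[-0.6,-18.9,-1.6,0,2],[-0.2,-18.9,-3.2,0,2]]'; python3 -m inch '[[0,0,0,0,2],[0,0,0,0,2]]'
```

```text
time_s: 20.05
position: [0.4827, 0.0179, 0.112]
tcp_rot: [[0.999, -0.054, 0.002], [-0.054, -0.999, -0.0], [0.002, -0.0, -1.0]]
force: [-0.4, 0.3, -1.3]
opening: 0.302
grasp_force: 30.0
time_s: 20.22
position: [0.4812, 0.0189, 0.1111]
tcp_rot: [[0.999, -0.052, -0.003], [-0.052, -0.999, 0.001], [-0.003, -0.001, -1.0]]
force: [0.7, 0.4, -1.6]
opening: 0.301
grasp_force: 30.0
```

```bash
python3 -m inch '[[0.1,-0.15,-0.5,0,2],[0.3,-0.15,-1,0,2],[0.45,-0.15,-1.5,0,2],[0.55,-0.15,-1.9,0,2],[0.65,-0.15,-2.3,0,2],[0.65,-0.15,-2.3,0,2]]'; python3 -m inch '[[0.05,0,-0.2,0,2],[0.1,0,-0.4,0,2],[0.15,0,-0.6,0,2],[0.15,0,-0.6,0,2]]'
```

```text
time_s: 20.72
position: [0.4888, 0.0167, 0.0886]
tcp_rot: [[0.999, -0.052, 0.0], [-0.052, -0.999, -0.001], [0.001, 0.0, -1.0]]
force: [0.1, -2.1, 2.4]
opening: 0.301
grasp_force: 30.0
time_s: 21.05
position: [0.4903, 0.0166, 0.083]
tcp_rot: [[0.999, -0.052, 0.001], [-0.052, -0.999, -0.001], [0.001, 0.0, -1.0]]
force: [-0.4, -2.3, 4.6]
opening: 0.299
grasp_force: 30.0
```

```bash
python3 -m inch '[[0.05,-0.05,-0.2,0,2],[0.1,-0.05,-0.4,0,2],[0.15,-0.05,-0.6,0,2],[0.15,-0.05,-0.6,0,2]]';  python3 -m inch '[[0.05,0,-0.2,0,2],[0.1,0,-0.4,0,2],[0.1,0,-0.4,0,2]]'; python3 -m inch '[[0.05,0,-0.2,0,2],[0.05,0,-0.2,0,2]]'
```

```text
time_s: 21.38
position: [0.4917, 0.0166, 0.0773]
tcp_rot: [[0.999, -0.053, 0.001], [-0.053, -0.999, 0.0], [0.001, -0.0, -1.0]]
force: [-1.0, -1.5, 6.9]
opening: 0.301
grasp_force: 30.0
time_s: 21.63
position: [0.4921, 0.0167, 0.0738]
tcp_rot: [[0.999, -0.053, 0.0], [-0.053, -0.999, 0.0], [0.0, -0.0, -1.0]]
force: [-2.7, -1.2, 9.7]
opening: 0.303
grasp_force: 30.0
time_s: 21.8
position: [0.4924, 0.0167, 0.0715]
tcp_rot: [[0.999, -0.052, -0.0], [-0.052, -0.999, 0.0], [-0.0, -0.0, -1.0]]
force: [-2.1, -1.2, 7.3]
opening: 0.299
grasp_force: 30.0
```

```bash
python3 -m inch '[[0.05,0,-0.2,0,2],[0.05,0,-0.2,0,2]]';  python3 -m inch '[[0.05,0,-0.2,0,2],[0.05,0,-0.2,0,2]]'; python3 -m inch '[[0.05,0,-0.2,0,2],[0.05,0,-0.2,0,2]]'
```

```text
time_s: 21.97
position: [0.4929, 0.0166, 0.0694]
tcp_rot: [[0.999, -0.053, -0.0], [-0.053, -0.999, 0.0], [-0.0, -0.0, -1.0]]
force: [-2.5, -0.4, 6.1]
opening: 0.303
grasp_force: 30.0
time_s: 22.13
position: [0.4934, 0.0164, 0.0671]
tcp_rot: [[0.999, -0.052, -0.001], [-0.052, -0.999, -0.0], [-0.001, 0.0, -1.0]]
force: [-2.0, -1.4, 5.7]
opening: 0.297
grasp_force: 30.0
time_s: 22.3
position: [0.494, 0.0164, 0.0649]
tcp_rot: [[0.999, -0.052, -0.001], [-0.052, -0.999, 0.0], [-0.001, 0.0, -1.0]]
force: [-1.1, -2.4, 5.8]
opening: 0.302
grasp_force: 30.0
```

```bash
python3 -m inch '[[-0.1,0,0.4,0,2],[-0.2,0,0.8,0,2],[-0.3,0,1.1,0,2],[-0.36,0,1.38,0,2],[-0.36,0,1.38,0,2]]'; python3 -c "
from h import *
endcheck(*YEL)"
```

```text
time_s: 22.72
position: [0.4904, 0.0167, 0.0788]
tcp_rot: [[0.999, -0.053, -0.0], [-0.053, -0.999, 0.0], [-0.0, -0.0, -1.0]]
force: [-1.5, -0.6, -0.5]
opening: 0.301
grasp_force: 30.0
blob [ 237   81   40   36 1257] [256.8  97.9]
blob [266 125  34   5  43] [285.5 126.2]
blob [215 156  17  44 533] [221.5 182. ]
blob [282 156  18  44 551] [292.1 182.2]
expected end px [256.6  86.9] mm/px 0.39 [0.49039262 0.01668595 0.07878399] 22.7167
```

Clicked in. Releasing, backing away and checking from the top camera.

```bash
python3 -m inch '[[0,0,0,0,7],[0,0,0,0,7],[0,0,0,0,7],[0,0,0,0,7],[0,0,0,0,7],[0,0,3,0,7],[0,0,6,0,7],[0,0,9,0,7],[0,0,12,0,7],[0,0,14,0,7]]'; python3 -m inch '[[-1,-3,0,0,7],[-2,-6,0,0,7],[-3,-9,0,0,7],[-4,-12,0,0,7],[-5,-15,0,0,7],[-6,-18,0,0,7],[-7,-21,0,0,7],[-8,-24,0,0,7],[-9,-27,0,0,7],[-9,-28,0,0,7]]'
python3 - <<'E'
from h import *
c=cams.capture('top');cv2.imwrite('pics/t9.png',cv2.resize(c['image'][190:300,185:305],None,fx=5,fy=5,interpolation=cv2.INTER_CUBIC))
h=cv2.cvtColor(c['image'],cv2.COLOR_BGR2HSV)
E
```

```text
time_s: 23.6
position: [0.4917, 0.0164, 0.2214]
tcp_rot: [[0.999, -0.052, 0.004], [-0.052, -0.999, -0.001], [0.004, 0.0, -1.0]]
force: [0.3, -0.2, -0.7]
opening: 0.798
grasp_force: 0.0
time_s: 24.43
position: [0.3998, -0.2675, 0.2188]
tcp_rot: [[0.998, -0.056, 0.0], [-0.056, -0.998, -0.002], [0.001, 0.002, -1.0]]
force: [1.0, 0.2, 0.5]
opening: 0.806
grasp_force: 0.0
```

View pics/t9.png

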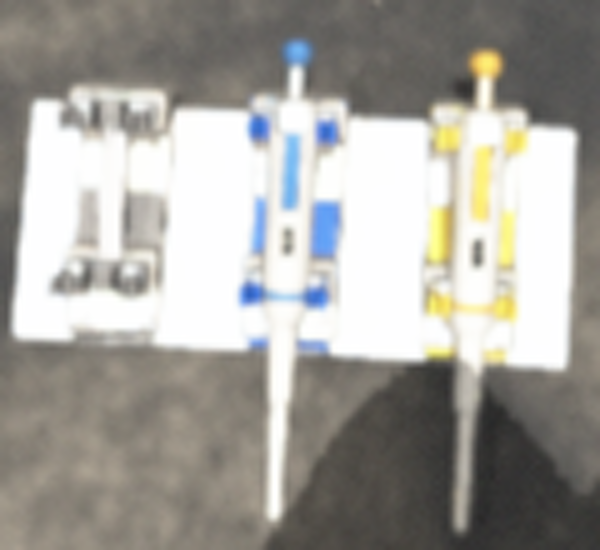

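Both pipettes lie where the original ones did: blue end at (297,47) and tip at (274,520), yellow end at (486,60) and tip at (460,530). These match the seated start pixels to about 1 mm.

```bash
python3 -m inch '[[0,0,0,0,7],[0,0,0,0,7],[0,0,0,0,7]]'; python3 -c "
from rig import bot
print(bot.hand_in())"
```

```text
time_s: 24.73
position: [0.4008, -0.2618, 0.2185]
tcp_rot: [[0.999, -0.051, -0.001], [-0.051, -0.999, 0.001], [-0.001, -0.001, -1.0]]
force: [-1.3, -0.7, -0.4]
opening: 0.802
grasp_force: 0.0
the job is handed in; nothing more can be done
None
```

The pipettes are swapped and, by the camera and force readings, clicked home in their own-colour clips with tips pointing as before; I handed the job in at about 25 s, and no verdict came back.

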